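# Check two test points on a bench controller

## Robot

A 6-joint arm with a two-finger parallel gripper is mounted at the origin on a cart in front of the work surface, level with it; the furniture and walls round the work are solid. World frame = base frame: x ahead of the robot, y to its left, z up, the work surface at z = 0. Lengths are in m, angles in rad, forces in N, time in s.
With the tool pointing down it reaches from about 0.4 to 0.825 m from the base axis. Payload 7 kg.
Tool frame: the origin (TCP) lies on the centre line of the jaws, within the pads' length; the fingertips stand 19 mm ahead of it and the grasp point (between the pads) is the TCP; z points along the fingers, y is the line along which they close (so a half turn about z gives the same grasp; the last joint's range is limited). The gripper opens to 88 mm and grips with 3 to 60 N. Pads are 19 mm wide; open, the fingers measure 130 mm over their backs; the gripper's body (78 mm by 193 mm) begins 47 mm behind the grasp point.
Start: joints at [1.394, 0.359, 0.012, 0, -1.224, -0.288], TCP at [0.303, 0.603, 0.246] pointing down, gripper open.
Joint ranges: [-3.07, 3.07], [-1.43, 2.12], [-1.02, 1.25], [-3.03, 1.67], [-3.05, -0], [-3.03, 3.03]. Speed limits (rad/s): [2.39, 2.39, 3.01, 3.14, 3.14, 3.14].

## Interface

Orientations are given as [roll, pitch, yaw] about the fixed x, y, z axes, in that order (R = Rz(yaw) Ry(pitch) Rx(roll)).
In Python, from station import arm, imaging, models gives the robot as it stands.
- The arm moves only by the tool play_rows, never from a script. Its arguments are lists of equal length, an entry for each row: "travel": the shift along the tool's x, y, z in units of 25 mm (1.0 is 25 mm), a list of three; "twist": the turn about the tool's z in units of 0.15 rad (1.0 is 0.15 rad). A call has 1 to 8 rows; each row shifts and turns the commanded pose from where the row before left it, along the tool's axes as they then stand; what a row does not reach is not made up. A row lasts 1/8 s, in which the tool goes at most 62.5 mm and 10.7 degrees, less where a joint would pass 70% of its speed; a pose out of reach is approached as far as the arm can. A call with a number of a shift or a turn outside -1 to 1 is refused whole. A call with a gripper value outside its range is refused whole. "fingers" is the opening, from 0 (shut) to 1 (fully open), set as the call begins (left out, the last holds). The fingers move at their own pace and stop on an object; "newtons" is the grip in N (left out, the last holds). Time passes only in rows, so rows that do not move let the fingers close. It gives the time, the measured TCP pose, the force, the opening and the grip force at its end, in the units of the state.
- arm.get_state(): the state, without advancing time (a new reading comes with each control period).
- imaging.grab_frame(name): name is "scene" or "side" or "wrist"; returns a dict with "pixels" (480x640x3 uint8, red, green, blue), "fx", "fy", "cx", "cy" (pixels), "R" (3x3) and "t" (3): a world point X has camera coordinates R X + t; the wrist camera has in their place "T_tool_cam" (4x4, takes a point from camera to tool coordinates, whose origin is the TCP and whose axes are the flange's). Camera axes: x right, y down, z forward; pixel columns grow to the right and rows downward; lengths in m; the calibration is good to about 2 mm. A picture is of the moment at which its call begins: read the wrist's pose just before it. There is no depth.
- arm.job_done(): hands the job in; it is judged then, once.
Trained networks look in the newest picture that a camera, given by its name, has taken for a name from the list of things; names that differ only in an ending like _2 or _b are one class to them, and where a whole thing is asked for, a point or a joint stands for the part that bears it (a point fixed in the world has none). Each returns a list of dicts, best first, with "confidence" (0 to 1); they miss things now and then, are a little off and sometimes report something else, mostly with a low value. They report only what shows in the picture. A call takes as long as a camera call.
- models.boxes_of(name, camera): "extent" ([centre column, centre row, width, height] in pixels, round what is visible of it).
- models.silhouettes(name, camera): "pixels" (480x640 bool, what is visible of it) and "extent" ([centre column, centre row, width, height] in pixels, round what is visible of it).
The state is a dict: "t": time; "q": joint angles; "qd": joint speeds; "joint_efforts": joint torques, N m; "eef_pos": TCP position; "ee_rot": TCP orientation; "force": force on the tool from outside, world axes, zero at the start; "moment": the same for the moment, N m; "width": finger opening in m; "gripper_force": force on a finger pad.
Only numpy, scipy, OpenCV 4.12 (cv2) and the standard library are available. Lean on these libraries where they do the work, as an engineer would, in place of code of your own. Each camera call takes 0.05 s, during which the arm holds its last target. There are 200 camera calls.

## Task

Lift the white cover plate off the two pins on the blue controller and lay it flat, handle up, on the green parts mat. Take the orange probe from its stand and, holding it square to the sloping face, press its tip down onto the red-ringed test point and then the blue-ringed one, so that each brass point visibly sinks and stays down about half a second; never press the yellow-ringed point. Finally hang the probe back upright in its stand, and leave the timer and the petri dish where they are.

Things in the scene. Friction and masses are not known exactly. Their poses are not given: they have to be found in the camera images.
- controller: blue wedge-shaped controller, 170 mm deep (its x), 190 wide (its y), 106 high, fixed. Origin at the centre of its underside, z up, -x to its 30 mm high front edge, which faces roughly the robot. From there a face slopes up at 0.6 rad (34 degrees) to the horizontal for 135 mm to a flat top
- panel: aluminium service face on the slope, 118 x 172 mm, fixed to the controller. Origin mid-slope on the blue surface; x up the slope, y to its left seen from the robot, z the face normal (0.6 rad from vertical, leaning to the front). Grey rails along x at y = +-73 mm, 16 mm wide, tops at z = 15 mm; mid-rail (x = 0) a steel pin, 8 mm thick, 13 mm tall above the rail, along z
- cover: loose white cover plate, 90 (its x) x 172 (its y) x 5 mm, 0.18 kg, with 11 mm square holes at y = +-73 mm over the pins; rests on the rails, axes as the panel's, and hides the test points; lift 13 mm along the normal to clear the pins. Origin: centre of its underside, z out of the handle side. Black bar handle: 14 mm thick (along x), 70 long (along y), top 45 mm above the underside
- cover_grip (a point): grip point of the cover's handle, 34 mm above the origin of the cover along its z
- mat: green parts mat, flat on the bench, 125 (its x) x 205 (its y) x 4 mm, fixed. Origin at the centre of its underside
- stand: probe stand, fixed: dark base 84 x 90 x 8 mm, aluminium uprights, dark top plate 50 (its x) x 74 (its y) mm, upper side at z = 100 mm, with a 22 mm square through hole in the middle, free below down to z = 8 mm. Origin at the centre of its underside
- stand_hole (a point): centre of the hole in the stand, at the upper side of the top plate
- probe: loose probe, 0.15 kg: brass shaft 8 mm thick, 80 long with blunt tip; black collar 36 mm wide at 80 to 85 mm from the tip, which rests on the stand's top plate; orange square handle 22 x 22 mm at 85 to 160 mm; small black knob to 164 mm. Origin at the tip, z from tip to handle, x and y square to the handle's sides. At first it hangs upright, tip 20 mm above the bench
- probe_tip (a point): tip of the probe
- probe_grip (a point): grip point in the orange handle, 125 mm from the tip
- pad_red_top (a point): centre of the outer face of the red-ringed test point (at panel x = 0, y = +40 mm, z = 10 mm when out): a brass button 18 mm across in a flat red ring 34 mm across; moves with the button. It moves along the panel's z
- pad_yellow_top (a point): the same for the yellow-ringed test point (panel x = 0, y = 0), not to be pressed
- pad_blue_top (a point): the same for the blue-ringed test point (panel x = 0, y = -40 mm)
- pad_red (a joint): how far the red-ringed point is pressed in: 0 out, 0.006 m fully in; spring-loaded, 2 N to start and 5 N fully in, comes out again by itself
- pad_yellow (a joint): the same for the yellow-ringed point
- pad_blue (a joint): the same for the blue-ringed point
- bench_timer: bystander: white digital timer, 66 x 64 x 19 mm, loose
- petri_a: bystander: petri dish, 90 mm across, 15 mm high, loose
- teal_drawer_tower: small drawer tower with pale teal lid and clear sides, fixed furniture between the robot and the controller, 208 (its x) x 168 (its y) x 180 mm high; an obstacle only: the hand must pass over it or beside it. Origin at the centre of its underside

How it is judged:
On the way, in this order (a step that is already met when the one before it is completed fails the run):
1. the cover plate lies flat, handle up, on the mat, let go (horizontal distance between cover and mat below 0.04 m and angle between cover's own z axis and vertical below 0.1 rad and height (world z) of cover below 0.01 m and contact force between the fingers and cover below 0.1 N), for 0.2 s.
2. the probe tip, square to the face, holds the red-ringed point down (value of joint pad_red above 0.002 m and contact force between probe and pad_red above 0.5 N and distance between probe_tip and pad_red_top below 0.012 m and angle between the z axis of probe and the z axis of panel, either way round below 0.25 rad), for 0.3 s.
3. the probe tip, square to the face, holds the blue-ringed point down (value of joint pad_blue above 0.002 m and contact force between probe and pad_blue above 0.5 N and distance between probe_tip and pad_blue_top below 0.012 m and angle between the z axis of probe and the z axis of panel, either way round below 0.25 rad), for 0.3 s.
At the end, for the whole second after the job is handed in: The cover lies on the mat, handle up, level within 0.1 rad, its centre within 40 mm of the mat's (level, under 10 mm up); the probe hangs in the stand's hole, upright within 0.1 rad, collar down (tip 15 to 26 mm up, within 12 mm of the hole's axis); both at rest (horizontal distance between cover and mat below 0.04 m and angle between each of cover, probe's own z axis and vertical below 0.1 rad and height (world z) of cover below 0.01 m and horizontal distance between probe_tip and stand_hole below 0.012 m and z of probe_tip in the frame of stand between 0.015 and 0.026 m and linear speed of each of probe, cover below 0.02 m/s); the robot touches nothing.
It fails at once if the yellow-ringed point is pressed in by more than 1.5 mm (value of joint pad_yellow above 0.0015 m).
It fails at once if the timer is shifted by more than 20 mm (distance of bench_timer from where it was at the start of the episode above 0.02 m).
It fails at once if the petri dish is shifted by more than 20 mm (distance of petri_a from where it was at the start of the episode above 0.02 m).
It also fails if it takes over 64 s, if anything falls off the work surface, if the arm or the gripper's body presses on something with over 40 N, if the wrist force passes 120 N, or if a joint passes its speed limit or range.

## Working session

There is one attempt and no reset: what is moved stays moved. The work goes in short steps, Python scripts to look and compute and a tool call to move; the robot and the scene stay as the last step left them, time stands still between calls to the robot, and variables do not carry over. Pictures are saved under pics/ and viewed, at most 10 in all, crops included, and the job is handed in when it is done.

Besides the shell and the picture viewer there is one more tool, called after "Call:" by a JSON object that holds its "fn" and its "kwargs", one argument or row to a line. play_rows: Moves the arm, as the interface text tells. Shifts and turns lie within -1 to 1; 1 stands for 25 mm of shift or 0.15 rad of turn. Its arguments: {"type":"object","properties":{"travel":{"type":"array","items":{"type":"array","items":{"type":"number"}}},"twist":{"type":"array","items":{"type":"number"}},"fingers":{"type":"number"},"newtons":{"type":"number"}},"required":["travel","twist"]}

```bash
ls; mkdir -p pics; cat > h.py <<'E'
import numpy as np, cv2, json
from station import arm, imaging, models
def save(n,f): cv2.imwrite(f'pics/{f}.png', n['pixels'][...,::-1])
E
python3 - <<'E'
from h import *
a=imaging.grab_frame('scene');b=imaging.grab_frame('side')
np.save('scene.npy',a,allow_pickle=True);np.save('side.npy',b,allow_pickle=True)
save(a,'scene0');save(b,'side0')
for n,f in(('scene',a),('side',b)):
    print(n,f['fx'],f['cx'],f['cy'],(-f['R'].T@f['t']).round(3),f['R'].round(3).tolist())
    for o in 'controller panel cover mat stand probe bench_timer petri_a teal_drawer_tower'.split():
        r=models.boxes_of(o,n); print(o,[(np.round(x['extent']).tolist(),round(x['confidence'],2)) for x in r[:2]])
print(arm.get_state())
E
```

```text
pics
scene 562.2181384497771 320.1835594424143 241.20452707275015 [-0.099 -1.185  0.641] [[0.823, -0.567, -0.009], [-0.259, -0.361, -0.896], [0.505, 0.74, -0.444]]
controller [([366.0, 260.0, 103.0, 89.0], 0.74), ([347.0, 248.0, 59.0, 59.0], 0.32)]
panel [([352.0, 252.0, 73.0, 67.0], 0.6)]
cover [([347.0, 248.0, 54.0, 55.0], 0.68)]
mat [([285.0, 317.0, 83.0, 63.0], 0.61)]
stand [([330.0, 217.0, 36.0, 44.0], 0.61)]
probe [([328.0, 196.0, 14.0, 58.0], 0.9)]
bench_timer [([292.0, 248.0, 34.0, 20.0], 0.71)]
petri_a [([382.0, 333.0, 45.0, 28.0], 0.78)]
teal_drawer_tower []
side 558.5577425938142 321.0226080943914 246.8534705526526 [ 0.208 -1.149  0.602] [[0.931, -0.364, -0.019], [-0.182, -0.418, -0.89], [0.316, 0.832, -0.456]]
controller [([366.0, 284.0, 106.0, 103.0], 0.61), ([348.0, 227.0, 46.0, 43.0], 0.27)]
panel [([351.0, 278.0, 62.0, 75.0], 0.64)]
cover [([345.0, 271.0, 52.0, 70.0], 0.76)]
mat [([255.0, 345.0, 77.0, 74.0], 0.8)]
stand [([351.0, 226.0, 37.0, 46.0], 0.81)]
probe [([352.0, 206.0, 14.0, 71.0], 0.79)]
bench_timer [([293.0, 259.0, 37.0, 22.0], 0.66)]
petri_a [([352.0, 374.0, 61.0, 29.0], 0.6), ([346.0, 271.0, 52.0, 69.0], 0.35)]
teal_drawer_tower [([352.0, 204.0, 14.0, 65.0], 0.48)]
{'t': 1.0, 'q': array([ 1.39408832e+00,  3.58601229e-01,  1.18947032e-02,  3.61784938e-05,
       -1.22414471e+00, -2.88116629e-01]), 'qd': array([ 0.00032108, -0.00134993,  0.00012367, -0.00084555,  0.00075456,
        0.00147788]), 'joint_efforts': array([-1.21825156e-03, -5.82387257e+01,  2.93301415e+01,  7.00276360e+00,
        1.23699664e-02, -2.80288560e-05]), 'eef_pos': array([0.30258542, 0.60334141, 0.24556467]), 'ee_rot': array([ 3.14154968e+00, -4.82255697e-05, -4.64812338e-01]), 'force': array([-0.06845077,  0.67393695, -0.71976421]), 'moment': array([-0.01906827,  0.06878436, -0.01599086]), 'gripper_force': 0.0, 'width': 0.08785576715974863}
```

View pics/scene0.png

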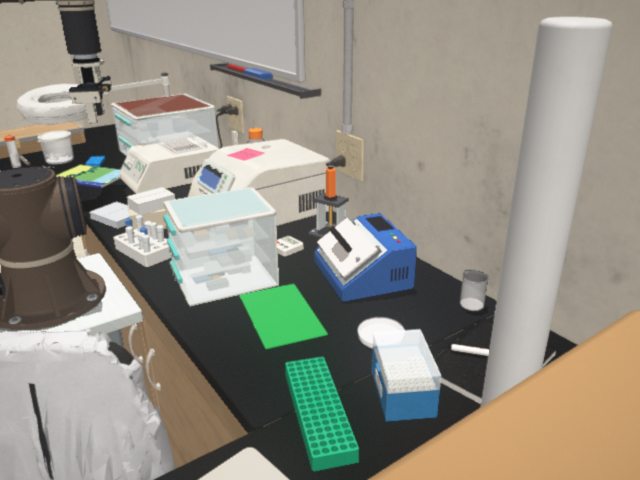

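View pics/side0.png

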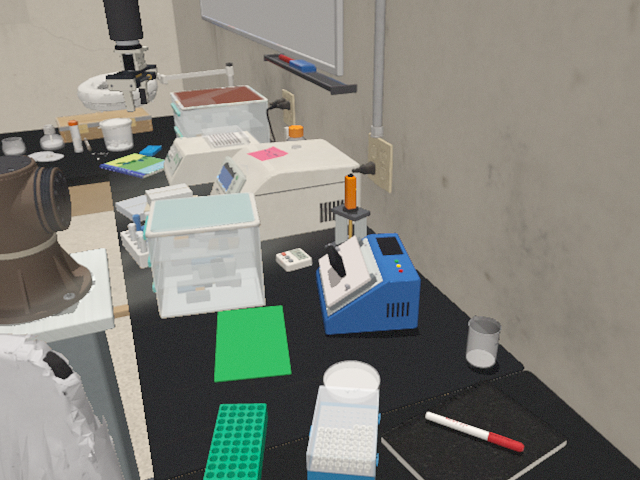

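The scene view shows the controller at about (366,260), the mat at (285,317) and the stand at (330,217), with the tower between the robot and the controller. The side view agrees. Next I work out coarse positions.

```bash
cat >> h.py <<'E'
def ray(f,u,v):
    d=f['R'].T@np.array([(u-f['cx'])/f['fx'],(v-f['cy'])/f['fy'],1]); return -f['R'].T@f['t'],d
def onz(f,u,v,z):
    c,d=ray(f,u,v); return c+d*(z-c[2])/d[2]
def proj(f,X):
    c=np.atleast_2d(X)@f['R'].T+f['t']; return c[:,:2]/c[:,2:]*[f['fx'],f['fy']]+[f['cx'],f['cy']]
def tri(fs,uvs):
    A=np.zeros((3,3));b=np.zeros(3)
    for f,(u,v) in zip(fs,uvs):
        c,d=ray(f,u,v);d/=np.linalg.norm(d);P=np.eye(3)-np.outer(d,d);A+=P;b+=P@c
    return np.linalg.solve(A,b)
def rpy(r):
    from scipy.spatial.transform import Rotation as Ro
    return Ro.from_euler('xyz',r).as_matrix()
def wrist():
    s=arm.get_state();f=imaging.grab_frame('wrist')
    T=np.eye(4);T[:3,:3]=rpy(s['ee_rot']);T[:3,3]=s['eef_pos']
    C=np.linalg.inv(T@np.array(f['T_tool_cam']));f['R']=C[:3,:3];f['t']=C[:3,3];return f
def quad(m):
    c=max(cv2.findContours(m.astype(np.uint8),0,2)[0],key=cv2.contourArea);return cv2.minAreaRect(c),c[:,0]
E
python3 - <<'E'
from h import *
S=np.load('scene.npy',allow_pickle=True).item();D=np.load('side.npy',allow_pickle=True).item()
print('T_tool_cam',imaging.grab_frame('wrist')['T_tool_cam'])
for n,f in(('scene',S),('side',D)):
    imaging.grab_frame(n)
    r=models.silhouettes('mat',n)
    if r:
        _,c=quad(r[0]['pixels']); P=np.array([onz(f,u,v,.004)[:2] for u,v in c]).astype(np.float32)
        print(n,'mat',cv2.minAreaRect(P))
    r=models.silhouettes('stand',n); 
    print('timer',onz(f,*models.boxes_of('bench_timer',n)[0]['extent'][:2],.01).round(3),'petri',onz(f,*models.boxes_of('petri_a',n)[0]['extent'][:2],.007).round(3))
# probe knob top, tower top corners, controller corners by hand (scene, side)
H={'knob':((331,168),(350,175)),'tower far-right':((277,210),(261,230)),'tower backleft':((166,197),(152,200)),'tower backright':((257,190),(256,196)),'tower front left':((178,227),(149,240)),'ctrl top right-rear':((413,245),(418,270)),'ctrl bottom front right':((346,299),(326,332)),'ctrl bottom rear right':((413,291),(416,326)),'ctrl front-left':((317,262),(318,284)),'ctrl toprearleft':((384,214),(403,235))}
for k,v in H.items():
    X=tri((S,D),v); print(k,X.round(3),(proj(S,X)-v[0]).round(1))
for k in('ctrl bottom front right','ctrl bottom rear right'):
    print(k,onz(S,*H[k][0],0).round(3),onz(D,*H[k][1],0).round(3))
for k in('tower far-right','tower backleft','tower backright','tower front left'):print(k,onz(S,*H[k][0],.18).round(3),onz(D,*H[k][1],.18).round(3))
print('knob',onz(S,*H['knob'][0],.184),onz(D,*H['knob'][1],.184))
E
```

```text
T_tool_cam [[ 2.72482270e-04 -9.60992298e-01 -2.76574998e-01  7.37988713e-02]
 [ 9.99999718e-01  4.55485376e-04 -5.97435581e-04 -7.79918024e-04]
 [ 7.00106859e-04 -2.76574758e-01  9.60992151e-01 -1.38917862e-01]
 [ 0.00000000e+00  0.00000000e+00  0.00000000e+00  1.00000000e+00]]
scene mat ((0.37335121631622314, -0.3492007553577423), (0.2064141035079956, 0.12435052543878555), 76.34219360351562)
timer [ 0.539 -0.117  0.01 ] petri [ 0.493 -0.52   0.007]
side mat ((0.37712860107421875, -0.34413784742355347), (0.2140933871269226, 0.12718750536441803), 76.5718765258789)
timer [ 0.545 -0.086  0.01 ] petri [ 0.508 -0.5    0.007]
knob [ 0.678 -0.097  0.184] [[-0.1 -1. ]]
tower far-right [ 0.431 -0.253  0.177] [[0.8 3.2]]
tower backleft [ 0.262 -0.071  0.191] [[0.2 1.1]]
tower backright [ 0.464 -0.104  0.175] [[-0.1 -0.3]]
tower front left [ 0.239 -0.192  0.167] [[0.8 3.3]]
ctrl top right-rear [ 0.678 -0.399  0.099] [[-0.8 -3.3]]
ctrl bottom front right [ 0.497 -0.402  0.022] [[-0.3 -0.8]]
ctrl bottom rear right [ 0.672 -0.415 -0.009] [[-0.8 -2.5]]
ctrl front-left [ 0.554 -0.214  0.006] [[0.  0.2]]
ctrl toprearleft [ 0.736 -0.238  0.093] [[-0.1 -0.3]]
ctrl bottom front right [ 0.517 -0.377  0.   ] [ 0.509 -0.37   0.   ]
ctrl bottom rear right [ 0.655 -0.435  0.   ] [ 0.669 -0.418  0.   ]
tower far-right [ 0.435 -0.245  0.18 ] [ 0.426 -0.275  0.18 ]
tower backleft [ 0.273 -0.038  0.18 ] [ 0.263 -0.05   0.18 ]
tower backright [ 0.457 -0.119  0.18 ] [ 0.461 -0.115  0.18 ]
tower front left [ 0.234 -0.204  0.18 ] [ 0.238 -0.236  0.18 ]
knob [ 0.67410045 -0.10297851  0.184     ] [ 0.68078179 -0.09031573  0.184     ]
```

Call:
{"fn": "play_rows", "kwargs": {
  "travel": [
    [0,0,-1],
    [0,0,-1],
    [0,0,-1],
    [0.5,0.5,-1],
    [1,1,-1],
    [1,1,-1],
    [1,1,0],
    [1,1,0]
  ],
  "twist": [0,0,0,0,0,0,0,0]
}}

```text
t: 2.55
eef_pos: [0.353, 0.4513, 0.3961]
ee_rot: [-3.141, 0.0, -0.465]
force: [-0.2, 0.1, -0.4]
width: 0.0874
gripper_force: 0.0
```

Call:
{"fn": "play_rows", "kwargs": {
  "travel": [
    [1,1,0],
    [1,1,0],
    [1,1,0],
    [1,1,0],
    [1,1,0],
    [1,1,0],
    [1,1,0],
    [1,1,0]
  ],
  "twist": [0,0,0,0,0,0,0,0]
}}

```text
t: 3.55
eef_pos: [0.442, 0.1828, 0.3958]
ee_rot: [-3.141, -0.0, -0.465]
force: [0.1, -0.1, 0.1]
width: 0.0877
gripper_force: 0.0
```

Call:
{"fn": "play_rows", "kwargs": {
  "travel": [
    [1,1,0],
    [1,1,0],
    [1,1,0],
    [1,1,0],
    [1,1,0],
    [1,1,0],
    [1,1,0],
    [0,1,0]
  ],
  "twist": [0,0,0,0,0,0,0,0]
}}

```text
t: 4.55
eef_pos: [0.5092, -0.0746, 0.3948]
ee_rot: [3.141, 0.001, -0.466]
force: [-1.0, 0.9, -0.3]
width: 0.0879
gripper_force: 0.0
```

Call:
{"fn": "play_rows", "kwargs": {
  "travel": [
    [0.3,0.9,0],
    [0.3,0.9,0],
    [0.3,0.9,0],
    [0.3,0.9,0],
    [0.3,0.9,0],
    [0.3,0.9,0],
    [0.3,0.5,0],
    [0,0,0]
  ],
  "twist": [-0.2,-0.2,-0.2,-0.2,-0.2,-0.2,0,0]
}}

```text
t: 5.55
eef_pos: [0.5028, -0.2298, 0.3952]
ee_rot: [3.142, 0.001, -0.287]
force: [0.0, 0.5, -0.7]
width: 0.0875
gripper_force: 0.0
```

```bash
python3 - <<'E'
from h import *
w=wrist();np.save('w1.npy',w,allow_pickle=True);save(w,'w1');print(w['fx'],w['cx'],w['cy'])
for o in 'controller panel cover cover_grip mat stand probe petri_a bench_timer'.split():
    r=models.boxes_of(o,'wrist'); print(o,[(np.round(x['extent']).tolist(),round(x['confidence'],2)) for x in r[:2]])
E
```

```text
399.6937788910559 318.58558071118034 241.15238815065368
controller []
panel [([362.0, 86.0, 170.0, 64.0], 0.79), ([108.0, 60.0, 83.0, 47.0], 0.48)]
cover [([366.0, 111.0, 177.0, 79.0], 0.85)]
cover_grip [([367.0, 113.0, 178.0, 82.0], 0.56)]
mat [([422.0, 246.0, 153.0, 91.0], 0.85)]
stand [([151.0, 73.0, 128.0, 109.0], 0.7)]
probe [([109.0, 59.0, 79.0, 50.0], 0.94), ([366.0, 87.0, 175.0, 69.0], 0.26)]
petri_a [([541.0, 127.0, 76.0, 79.0], 0.7)]
bench_timer [([211.0, 187.0, 59.0, 63.0], 0.55), ([361.0, 85.0, 172.0, 67.0], 0.4)]
```

View pics/w1.png

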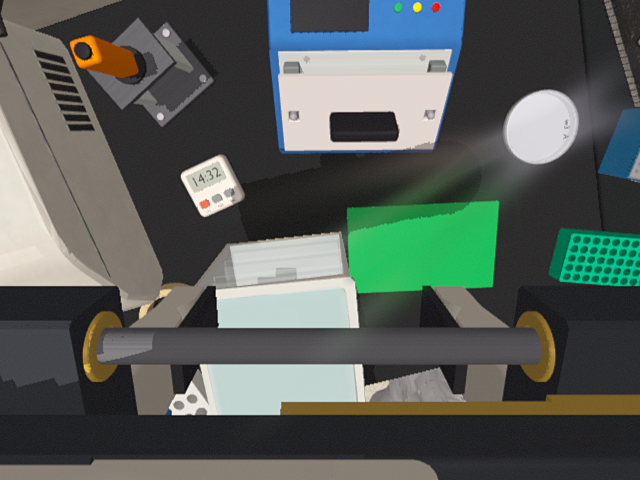

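The wrist view shows cover corners near (278,73), (452,74), (436,151) and (278,150), with pins at (294,115) and (430,115). Mat corners are near (347,208), (498,201), (494,287) and (349,292). The stand is turned about 45° relative to the tool, near (130,60).

```bash
cat >> h.py <<'E'
from scipy.optimize import least_squares
def Rz(a): return np.array([[np.cos(a),-np.sin(a),0],[np.sin(a),np.cos(a),0],[0,0,1]])
Rp=np.array([[np.cos(.6),0,-np.sin(.6)],[0,1,0],[np.sin(.6),0,np.cos(.6)]])
def pan2w(p,P): # p=controller x,y,yaw ; P panel-frame pts
    return (np.atleast_2d(P)@Rp.T+[-.085+.0675*np.cos(.6),0,.03+.0675*np.sin(.6)])@Rz(p[2]).T+[p[0],p[1],0]
def flat(p,P): return np.atleast_2d(P)@Rz(p[2]).T+[p[0],p[1],0]
def fit(f,fn,P,uv,p0):
    r=least_squares(lambda p:(proj(f,fn(p,P))-uv).ravel(),p0,loss='soft_l1'); return r.x,r.fun.reshape(-1,2)
E
python3 - <<'E'
from h import *
w=np.load('w1.npy',allow_pickle=True).item()
g=cv2.cvtColor(w['pixels'],cv2.COLOR_RGB2GRAY)
def sub(uv):
    a=np.array(uv,np.float32).reshape(-1,1,2);return cv2.cornerSubPix(g,a,(4,4),(-1,-1),(3,30,.01))[:,0]
cuv=sub([(278,73),(452,74),(436,147),(278,146),(294,115),(430,115)]);print(cuv)
cuv[4:]=[(294,115),(430,115)]
CP=np.array([(45,86,20),(45,-86,20),(-45,-86,20),(-45,86,20),(0,73,28),(0,-73,28)])/1e3
p,r=fit(w,pan2w,CP,cuv,[.61,-.31,-.29]);print('ctrl',p,r.round(1).tolist())
muv=sub([(347,208),(498,201),(494,287),(349,292)]);print(muv)
MP=np.array([(62.5,102.5,4),(62.5,-102.5,4),(-62.5,-102.5,4),(-62.5,102.5,4)])/1e3
m,r=fit(w,flat,MP,muv,[.37,-.35,-.25]);print('mat',m,r.round(1).tolist())
print('knob',onz(w,83,50,.184),'collar',onz(w,134,63,.105))
np.save('poses.npy',dict(ctrl=p,mat=m),allow_pickle=True)
print('grip',pan2w(p,[0,0,.049]),'state',arm.get_state()['eef_pos'],arm.get_state()['ee_rot'])
E
```

```text
[[280.262    71.01984]
 [452.7112   73.56177]
 [432.6414  148.81326]
 [278.      146.     ]
 [294.      115.     ]
 [430.      115.     ]]
ctrl [ 0.61320664 -0.30966592 -0.30195465] [[-1.7, -0.5], [0.5, -0.1], [-0.6, -0.8], [5.6, -0.3], [-1.0, 0.6], [0.9, 2.9]]
[[346.69992 207.47795]
 [498.53772 200.38962]
 [492.01016 286.66827]
 [349.      292.     ]]
mat [ 0.37780898 -0.34018645 -0.24102986] [[-0.4, -0.4], [0.7, -0.2], [0.2, 0.1], [-0.4, 0.8]]
knob [ 0.68360334 -0.08499372  0.184     ] collar [ 0.68328069 -0.09109301  0.105     ]
grip [[ 0.55882623 -0.29272756  0.10855481]] state [ 0.50266974 -0.22890816  0.39567082] [-3.14153530e+00 -2.13329135e-04 -2.84409943e-01]
```

Call:
{"fn": "play_rows", "kwargs": {
  "travel": [
    [0.6,0.4,1],
    [0.6,0.4,1],
    [0.6,0.4,1],
    [0.6,0.4,1],
    [0.47,0.22,1],
    [0,0,0.8],
    [0,0,0]
  ],
  "twist": [0.1,0,0,0,0,0,0]
}}

```text
t: 6.92
eef_pos: [0.5572, -0.2934, 0.2488]
ee_rot: [3.141, 0.004, -0.3]
force: [0.9, 0.3, 0.4]
width: 0.0876
gripper_force: 0.0
```

```bash
python3 - <<'E'
from h import *
w=wrist();np.save('w2.npy',w,allow_pickle=True)
d=np.load('poses.npy',allow_pickle=True).item();p=d['ctrl']
CP=np.array([(45,86,20),(45,-86,20),(-45,-86,20),(-45,86,20),(0,73,28),(0,-73,28),(7,35,60),(7,-35,60),(-7,-35,60),(-7,35,60)])/1e3
uv=proj(w,pan2w(p,CP));print(uv.round(1).tolist())
im=w['pixels'].copy()
for u,v in uv: cv2.circle(im,(int(round(u)),int(round(v))),3,(255,0,255),1)
cv2.imwrite('pics/w2.png',im[...,::-1])
print(arm.get_state()['eef_pos'],arm.get_state()['ee_rot'])
E
```

```text
[[192.2, 154.3], [445.1, 154.9], [419.2, 239.3], [217.8, 238.8], [221.8, 208.9], [415.3, 209.4], [267.7, 235.5], [369.2, 235.7], [367.3, 248.3], [269.6, 248.1]]
[ 0.55780339 -0.2936347   0.25032056] [ 3.14122988e+00  1.26426747e-03 -2.99681412e-01]
```

View pics/w2.png

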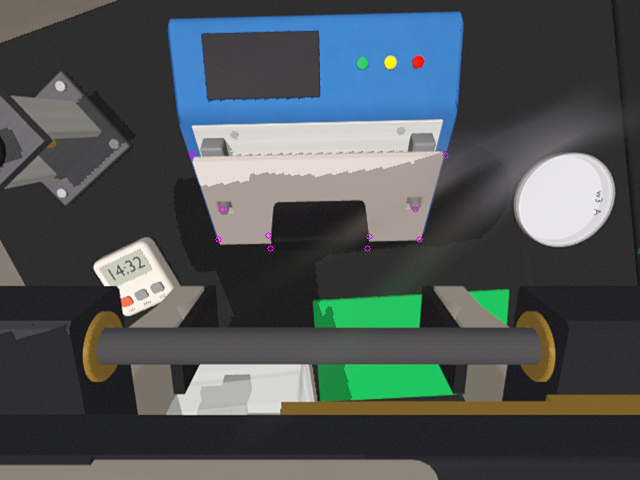

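The overlay fits within about 3 px. The blue rear edge, from (170,20) to (461,13), shows a small yaw error, so I refit using this view.

```bash
python3 - <<'E'
from h import *
w=np.load('w2.npy',allow_pickle=True).item();d=np.load('poses.npy',allow_pickle=True).item()
# panel-frame pts; controller rear-top corners converted
o=np.array([-.085+.0675*np.cos(.6),0,.03+.0675*np.sin(.6)])
rear=(np.array([(.085,.095,.106),(.085,-.095,.106)])-o)@Rp
CP=np.vstack([np.array([(45,86,20),(45,-86,20),(-45,-86,20),(-45,86,20),(59,86,0),(59,-86,0)])/1e3,rear])
uv=[(193,157),(444,152),(421,240),(219,243),(193,126),(442,121),(169,18),(463,12)]
p,r=fit(w,pan2w,CP,uv,d['ctrl']);print(p,r.round(1).tolist())
d['ctrl']=p;np.save('poses.npy',d,allow_pickle=True)
s=arm.get_state();g=pan2w(p,[0,0,.049])[0];R=rpy(s['ee_rot'])
print('grip',g,'delta tool',R.T@(g-s['eef_pos'])/.025,'twist',(s['ee_rot'][2]-p[2])/.15)
E
```

```text
[ 0.61111631 -0.30855417 -0.28168641] [[-0.8, 3.4], [0.5, 3.7], [-0.5, -0.1], [0.5, 0.4], [-0.6, -0.5], [1.0, -0.2], [-4.1, -0.5], [3.8, -0.6]]
grip [ 0.55640379 -0.2927214   0.10855481] delta tool [-0.05710432 -0.02043359  5.6706996 ] twist -0.11996664745092311
```

Call:
{"fn": "play_rows", "kwargs": {
  "travel": [
    [-0.05,0,1],
    [0,0,1],
    [0,0,1],
    [0,0,1],
    [0,0,0.9],
    [0,0,0.7],
    [0,0,0]
  ],
  "twist": [-0.12,0,0,0,0,0,0],
  "fingers": 1
}}

```text
t: 7.85
eef_pos: [0.5565, -0.2932, 0.1101]
ee_rot: [3.141, 0.001, -0.282]
force: [0.5, 0.4, -0.3]
width: 0.0878
gripper_force: 0.0
```

Call:
{"fn": "play_rows", "kwargs": {
  "travel": [
    [0,0,0],
    [0,0,0],
    [0,0,0],
    [0,0,0],
    [0,0,0]
  ],
  "twist": [0,0,0,0,0],
  "fingers": 0.5,
  "newtons": 40
}}

```text
t: 8.48
eef_pos: [0.5573, -0.2935, 0.1116]
ee_rot: [3.141, -0.002, -0.281]
force: [-1.0, 1.3, 6.1]
width: 0.0696
gripper_force: 40.0
```

```bash
python3 - <<'E'
from h import *
w=np.load('w1.npy',allow_pickle=True).item()
for q in [(354,279),(216,290),(364,415),(357,300),(342,233),(226,246)]:
    print(q,onz(w,*q,.18).round(3))
d=np.load('poses.npy',allow_pickle=True).item();m=d['mat']
for sh in(0,-.02,-.03):
  for yaw in(-.28,-.24,-.1,.0):
    c=flat(m,[0,sh,0])[0]; print(sh,yaw,c.round(3),[(c+Rz(yaw)@np.array([x,.0965,0])).round(3)[:2].tolist() for x in(.039,-.039)])
E
```

```text
(354, 279) [ 0.431 -0.242  0.18 ]
(216, 290) [ 0.457 -0.113  0.18 ]
(364, 415) [ 0.28  -0.213  0.18 ]
(357, 300) [ 0.409 -0.24   0.18 ]
(342, 233) [ 0.478 -0.244  0.18 ]
(226, 246) [ 0.496 -0.137  0.18 ]
0 -0.28 [ 0.378 -0.34   0.   ] [[0.442, -0.258], [0.367, -0.237]]
0 -0.24 [ 0.378 -0.34   0.   ] [[0.439, -0.256], [0.363, -0.237]]
0 -0.1 [ 0.378 -0.34   0.   ] [[0.426, -0.248], [0.349, -0.24]]
0 0.0 [ 0.378 -0.34   0.   ] [[0.417, -0.244], [0.339, -0.244]]
-0.02 -0.28 [ 0.373 -0.36   0.   ] [[0.437, -0.278], [0.362, -0.256]]
-0.02 -0.24 [ 0.373 -0.36   0.   ] [[0.434, -0.275], [0.358, -0.257]]
-0.02 -0.1 [ 0.373 -0.36   0.   ] [[0.421, -0.267], [0.344, -0.26]]
-0.02 0.0 [ 0.373 -0.36   0.   ] [[0.412, -0.263], [0.334, -0.263]]
-0.03 -0.28 [ 0.371 -0.369  0.   ] [[0.435, -0.287], [0.36, -0.266]]
-0.03 -0.24 [ 0.371 -0.369  0.   ] [[0.431, -0.285], [0.356, -0.266]]
-0.03 -0.1 [ 0.371 -0.369  0.   ] [[0.419, -0.277], [0.341, -0.269]]
-0.03 0.0 [ 0.371 -0.369  0.   ] [[0.41, -0.273], [0.332, -0.273]]
```

Call:
{"fn": "play_rows", "kwargs": {
  "travel": [
    [-0.2,0,-0.3],
    [-0.4,0,-0.6],
    [-0.4,0,-0.6],
    [-0.2,0.3,-1],
    [0,1,-1],
    [0,1,-0.3],
    [0,1,0],
    [0,1,0]
  ],
  "twist": [0,0,0,0,0,0,0,0]
}}

```text
t: 9.48
eef_pos: [0.497, -0.3885, 0.2067]
ee_rot: [-3.141, -0.0, -0.282]
force: [0.3, 1.2, -1.2]
width: 0.0698
gripper_force: 40.0
```

Call:
{"fn": "play_rows", "kwargs": {
  "travel": [
    [-0.5,0.1,0],
    [-1,0,0],
    [-1,0,0],
    [-1,0,0.3],
    [-1,0,1],
    [-0.6,0,1],
    [0,0,1],
    [0,0,1]
  ],
  "twist": [0,0,0,0,0,0,0,0]
}}

```text
t: 10.48
eef_pos: [0.374, -0.3544, 0.0983]
ee_rot: [-3.142, -0.001, -0.282]
force: [0.1, 0.2, -1.7]
width: 0.0695
gripper_force: 40.0
```

Call:
{"fn": "play_rows", "kwargs": {
  "travel": [
    [0,0,0.5],
    [0,0,0.5],
    [0,0,0.3],
    [0,0,0.3],
    [0,0,0.3],
    [0,0,0.3],
    [0,0,0.1],
    [0,0,0]
  ],
  "twist": [-0.27,0,0,0,0,0,0,0],
  "newtons": 12
}}

```text
t: 11.48
eef_pos: [0.3791, -0.357, 0.0427]
ee_rot: [3.139, -0.008, -0.24]
force: [4.7, -1.3, 7.7]
width: 0.0703
gripper_force: 12.0
```

```bash
python3 - <<'E'
from h import *
w=imaging.grab_frame('side')
cv2.imwrite('pics/s2.png',cv2.resize(w['pixels'][230:410,150:430],None,fx=2.8,fy=2.8)[...,::-1])
print(arm.get_state()['eef_pos'],arm.get_state()['force'])
E
```

```text
[ 0.37896026 -0.35695128  0.04272395] [ 4.82019557 -1.98336339  6.775466  ]
```

View pics/s2.png

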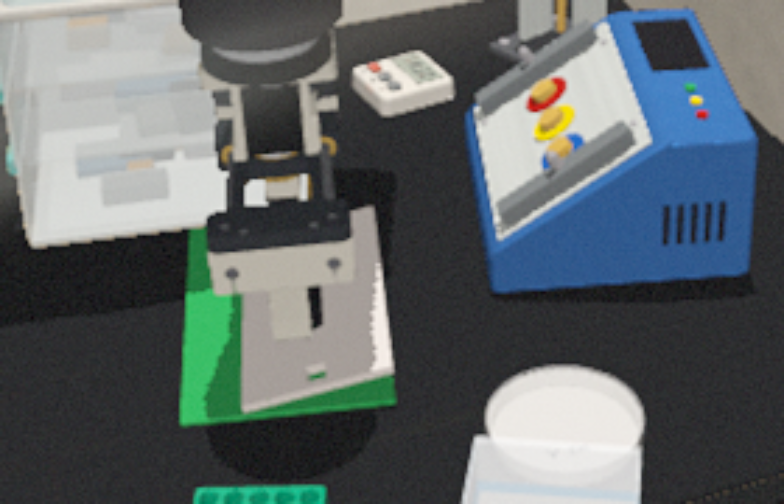

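The side crop shows the cover on the mat under the gripper, slightly tilted at its far edge. The test points on the panel are uncovered. I loosen the grip so it settles, then release and retreat.

Call:
{"fn": "play_rows", "kwargs": {
  "travel": [
    [0,0,0],
    [0,0,0.05],
    [0,0,0]
  ],
  "twist": [0,0,0],
  "newtons": 3
}}

```text
t: 11.9
eef_pos: [0.3745, -0.355, 0.039]
ee_rot: [-3.141, 0.001, -0.242]
force: [0.9, 0.1, 0.5]
width: 0.0701
gripper_force: 3.0
```

Call:
{"fn": "play_rows", "kwargs": {
  "travel": [
    [0,0,0],
    [0,0,0],
    [0,0,-0.2],
    [0,0,-0.8],
    [0,0,-1],
    [0,0,-1],
    [0,0,-1],
    [0,0,-1]
  ],
  "twist": [0,0,0,0,0,0,0,0],
  "fingers": 1
}}

```text
t: 12.9
eef_pos: [0.3747, -0.3551, 0.1655]
ee_rot: [3.142, -0.0, -0.241]
force: [-0.7, -0.2, -0.2]
width: 0.0877
gripper_force: 0.0
```

```bash
python3 - <<'E'
from h import *
f=imaging.grab_frame('side');im=f['pixels'][230:410,150:430]
r=models.silhouettes('cover','side');q=r[0]['pixels'];_,c=quad(q)
P=np.array([onz(f,u,v,.009)[:2] for u,v in c]).astype(np.float32);print(r[0]['confidence'],cv2.minAreaRect(P))
cv2.imwrite('pics/s3.png',cv2.resize(im,None,fx=2.8,fy=2.8)[...,::-1])
E
```

```text
Traceback (most recent call last):
IndexError: list index out of range
```

Call:
{"fn": "play_rows", "kwargs": {
  "travel": [
    [0,0,-1],
    [0,0,-1],
    [0.2,0,-1],
    [0.7,-0.6,-1],
    [0.8,-1,-1],
    [0.8,-1,-1],
    [0.8,-1,-0.6],
    [0.8,-1,0]
  ],
  "twist": [0,0,0,0,0,0,0,0]
}}

```text
t: 14.0
eef_pos: [0.5029, -0.2674, 0.3305]
ee_rot: [-3.142, -0.002, -0.241]
force: [0.8, -0.2, -0.8]
width: 0.0882
gripper_force: 0.0
```

Call:
{"fn": "play_rows", "kwargs": {
  "travel": [
    [0.8,-1,0],
    [0.8,-1,0],
    [0.8,-1,0],
    [0.6,-1,0],
    [0.3,-1,0],
    [0,-1,0],
    [0,-1,0],
    [0,0,0]
  ],
  "twist": [0,0,0,0,0,0,0,0]
}}

```text
t: 15.0
eef_pos: [0.6242, -0.1157, 0.3293]
ee_rot: [-3.141, 0.0, -0.239]
force: [0.5, 0.4, 0.7]
width: 0.0875
gripper_force: 0.0
```

```bash
python3 - <<'E'
from h import *
w=wrist();np.save('w3.npy',w,allow_pickle=True);save(w,'w3')
for o in('probe','stand'):
    r=models.boxes_of(o,'wrist');print(o,[(np.round(x['extent']).tolist(),round(x['confidence'],2)) for x in r[:2]])
print(arm.get_state()['eef_pos'],arm.get_state()['ee_rot'])
E
```

```text
probe [([265.0, 153.0, 53.0, 43.0], 0.66)]
stand [([548.0, 205.0, 23.0, 17.0], 0.72), ([276.0, 144.0, 114.0, 108.0], 0.67)]
[ 0.62373962 -0.11772972  0.32944485] [ 3.14149766e+00 -3.46666941e-05 -2.41080814e-01]
```

View pics/w3.png

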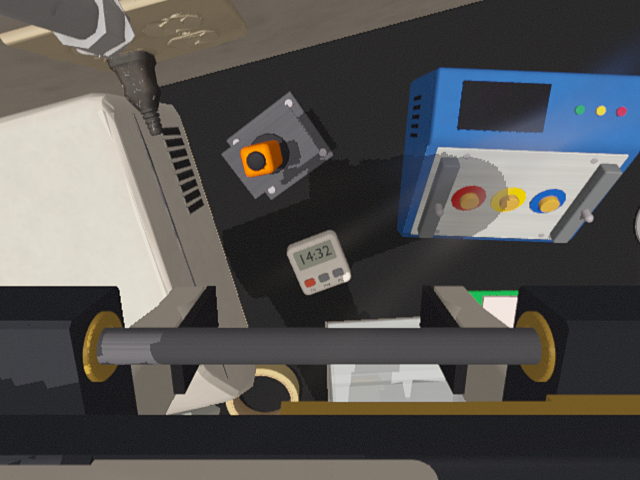

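The wrist view shows the probe handle top near (261,157), with the knob at (257,160). Stand plate and base corners are near (290,93), (332,155), (271,199) and (222,155). The handle's yaw differs from the stand's, so I zoom in.

```bash
python3 - <<'E'
from h import *
w=np.load('w3.npy',allow_pickle=True).item()
cv2.imwrite('pics/w3c.png',cv2.resize(w['pixels'][85:205,215:340],None,fx=5,fy=5,interpolation=cv2.INTER_CUBIC)[...,::-1])
E
```

```text
(no output)
```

View pics/w3c.png

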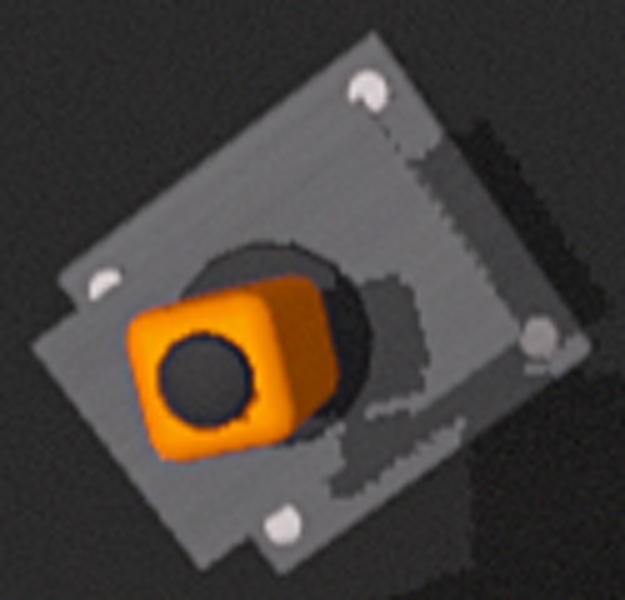

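Handle top-face edges run about -12.6° in the image and the plate edges at -37.4° and 52.6°. I fit stand and probe poses, and check centrifuge and wall clearance.

```bash
python3 - <<'E'
from h import *
w=np.load('w3.npy',allow_pickle=True).item()
S=np.load('scene.npy',allow_pickle=True).item();D=np.load('side.npy',allow_pickle=True).item()
c=lambda L:np.array([(215+u/5,85+v/5) for u,v in L])
h=.011
pr,r=fit(w,flat,np.array([(h,h,.18),(h,-h,.18),(-h,-h,.18),(-h,h,.18)]),c([(124,322),(268,284),(304,440),(162,464)]),[.69,-.09,0]);print('probe',pr,r.round(1).tolist())
# base: 84 x 90 at z=.008, corners: top, right, bottom, (left) ; plate left,bottom
uv=c([(33,345),(205,570),(373,30),(592,345),(282,575),(58,278)])
# stand y dir = image up-right(+): plate left-bottom edge at y=-37
P=np.array([(-.025,-.037,.1),(.025,-.037,.1),(-.042,.045,.008),(.042,.045,.008),(.042,-.045,.008),(-.042,-.045,.008)])
best=min((fit(w,flat,P,uv,[.685,-.09,a]) for a in np.arange(-3,3.2,.5)),key=lambda t:np.abs(t[1]).sum())
print('stand',best[0],best[1].round(1).tolist())
for k,v in {'cf right corner top':((329,160),(357,163)),'cf mid':((300,197),(313,203))}.items(): X=tri((S,D),v);print(k,X,(proj(S,X)-v[0]).round(1))
for z in(.15,.2):print(z,[onz(w,*q,z)[:2].round(3).tolist() for q in((160,120),(225,235),(105,97))])
print('wall base',[onz(w,*q,0)[:2].round(3).tolist() for q in((165,85),(480,0))])
d=np.load('poses.npy',allow_pickle=True).item();d.update(stand=best[0],probe=pr);np.save('poses.npy',d,allow_pickle=True)
s=arm.get_state();print(s['t'],s['q'].round(2))
E
```

```text
probe [ 0.68360986 -0.0846684  -0.02565268] [[-1.0, -0.8], [0.5, 0.0], [0.9, -0.2], [-0.5, 1.5]]
stand [ 0.68427376 -0.08476383  3.52976595] [[-0.2, 0.3], [-0.1, -0.2], [0.2, -0.9], [1.3, 0.4], [0.2, 0.7], [-1.1, -0.2]]
cf right corner top [ 0.73638983 -0.00595797  0.17232851] [[-0.1 -1.9]]
cf mid [ 0.59951601 -0.07267668  0.11966373] [[-0.3 -1.9]]
0.15 [[0.729, -0.016], [0.631, -0.037], [0.755, 0.019]]
0.2 [[0.724, -0.034], [0.641, -0.052], [0.746, -0.005]]
wall base [[0.778, 0.021], [0.779, -0.325]]
15.15 [ 0.12  0.25  0.05  0.   -1.37  1.21]
```

Call:
{"fn": "play_rows", "kwargs": {
  "travel": [
    [0,0,0],
    [0,0,0],
    [0,0,0],
    [0,0,0],
    [0,0,0],
    [0,0,0],
    [0,0,0],
    [0,0,0]
  ],
  "twist": [1,1,1,1,1,1,1,1]
}}

```text
t: 16.15
eef_pos: [0.6236, -0.1186, 0.3294]
ee_rot: [-3.142, -0.0, -1.447]
force: [-0.8, -0.8, -0.9]
width: 0.0875
gripper_force: 0.0
```

Call:
{"fn": "play_rows", "kwargs": {
  "travel": [
    [0,0,0],
    [0,0,0],
    [0,0,0],
    [0,0,0],
    [0,0,0],
    [0,0,0],
    [0,0,0],
    [0,0,0]
  ],
  "twist": [1,1,1,1,1,1,1,1]
}}

```text
t: 17.15
eef_pos: [0.6236, -0.1186, 0.3295]
ee_rot: [-3.142, 0.0, -2.647]
force: [-0.2, -0.1, 0.6]
width: 0.0877
gripper_force: 0.0
```

Call:
{"fn": "play_rows", "kwargs": {
  "travel": [
    [0,0,0],
    [0,0,0],
    [0,0,0],
    [0,0,0],
    [-1,0.6,0.8],
    [-0.9,0.5,0.8],
    [-0.4,0.3,0.8],
    [0,0,0]
  ],
  "twist": [1,1,1,0.5,0,0,0,0]
}}

```text
t: 18.15
eef_pos: [0.6813, -0.0843, 0.2668]
ee_rot: [-3.141, -0.004, 3.117]
force: [-0.8, -0.2, -0.5]
width: 0.0875
gripper_force: 0.0
```

```bash
cat > go.py <<'E'
from h import *
import sys
# go.py x y z yaw : prints needed tool shift units and twist units
s=arm.get_state();g=np.array(list(map(float,sys.argv[1:4])));R=rpy(s['ee_rot'])
print('t',s['t'],'pos',s['eef_pos'].round(4),'yaw',s['ee_rot'][2].round(4),'q6',s['q'][5].round(2),'F',s['force'].round(1))
y=float(sys.argv[4]);dt=(s['ee_rot'][2]-y+np.pi/2)%np.pi-np.pi/2
Rn=R@Rz(dt)
print('shift cur axes',(R.T@(g-s['eef_pos'])/.025).round(2),'after-twist axes',(Rn.T@(g-s['eef_pos'])/.025).round(2),'twist',round(dt/.15,2))
E
python3 go.py .6837 -.0847 .155 -.026
```

```text
t 18.15 pos [ 0.6813 -0.0843  0.2668] yaw 3.1167 q6 -1.76 F [-0.8 -0.2 -0.5]
shift cur axes [-0.11 -0.01  4.47] after-twist axes [-0.11 -0.01  4.47] twist 0.01
```

Call:
{"fn": "play_rows", "kwargs": {
  "travel": [
    [-0.1,0,0.8],
    [0,0,1],
    [0,0,1],
    [0,0,1],
    [0,0,0.65],
    [0,0,0],
    [0,0,0]
  ],
  "twist": [0,0,0,0,0,0,0]
}}

```text
t: 19.02
eef_pos: [0.6853, -0.0845, 0.1595]
ee_rot: [-3.141, 0.002, 3.117]
force: [0.9, 0.2, 0.8]
width: 0.0877
gripper_force: 0.0
```

Call:
{"fn": "play_rows", "kwargs": {
  "travel": [
    [0,0,0],
    [0,0,0],
    [0,0,0],
    [0,0,0],
    [0,0,0],
    [0,0,0],
    [0,0,0]
  ],
  "twist": [0,0,0,0,0,0,0],
  "fingers": 0,
  "newtons": 20
}}

```text
t: 19.9
eef_pos: [0.6847, -0.0843, 0.158]
ee_rot: [-3.142, -0.0, 3.117]
force: [-1.2, 0.5, 0.1]
width: 0.0233
gripper_force: 0.1
```

Call:
{"fn": "play_rows", "kwargs": {
  "travel": [
    [0,0,0],
    [0,0,0],
    [0,0,-0.4],
    [0,0,-1],
    [0,0,-1],
    [0,0,0],
    [0,0,0],
    [0,0,0]
  ],
  "twist": [0,0,0,0,0,-1,-1,-0.75]
}}

```text
t: 20.9
eef_pos: [0.6847, -0.0842, 0.2188]
ee_rot: [-3.142, 0.0, -2.75]
force: [0.9, -0.1, -1.5]
width: 0.0221
gripper_force: 20.0
```

```bash
python3 go.py .6843 -.0848 .218 .388; python3 - <<'E'
from h import *
print(arm.get_state()['gripper_force'],arm.get_state()['width'])
f=imaging.grab_frame('side');im=f['pixels'][140:300,280:460]
cv2.imwrite('pics/s4.png',cv2.resize(im,None,fx=3.5,fy=3.5)[...,::-1])
E
```

```text
t 20.9 pos [ 0.6847 -0.0842  0.2188] yaw -2.7496 q6 -1.34 F [ 0.9 -0.1 -1.5]
shift cur axes [ 0.02 -0.02  0.03] after-twist axes [ 0.02 -0.02  0.03] twist 0.03
19.993667006492615 0.022078713794959567
```

View pics/s4.png

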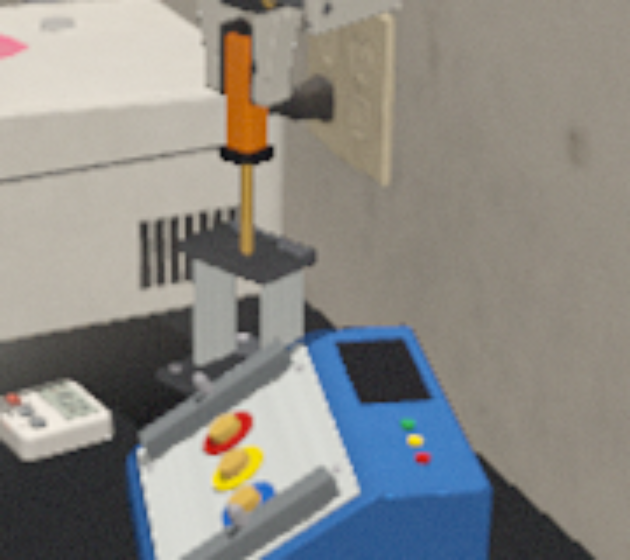

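The side crop shows the probe held upright with its tip in the hole. Now I tilt it about the finger axis against the hole edge.

Call:
{"fn": "play_rows", "kwargs": {
  "travel": [
    [0.28,0,0],
    [0.7,0,0.03],
    [0.7,0,0.14],
    [0.66,0,0.24],
    [0.62,0,0.33],
    [0.08,0,0.05],
    [0,0,0]
  ],
  "twist": [0,0,0,0,0,0,0]
}}

```text
t: 21.82
eef_pos: [0.6147, -0.113, 0.1991]
ee_rot: [-3.141, 0.001, -2.755]
force: [1.1, 0.7, 0.7]
width: 0.0223
gripper_force: 20.0
```

```bash
python3 - <<'E'
from h import *
s=arm.get_state();print(s['eef_pos'],s['force'].round(1),s['moment'].round(2),s['width'])
S={}
for n in('scene','side'):
    f=imaging.grab_frame(n);S[n]=f
    o=cv2.inRange(cv2.cvtColor(f['pixels'],cv2.COLOR_RGB2HSV),(5,150,90),(20,255,255))
    v,u=np.nonzero(o);k=(u>280)&(u<400)&(v>140)&(v<240);print(n,k.sum(),u[k].mean(),v[k].mean())
im=S['side']['pixels'][140:300,280:460]
cv2.imwrite('pics/s5.png',np.hstack([cv2.resize(x,None,fx=2.2,fy=2.2) for x in(im,S['scene']['pixels'][130:290,250:430])])[...,::-1])
E
```

```text
[ 0.61474146 -0.11304357  0.19906237] [1.1 0.7 0.7] [ 0.08 -0.65 -0.03] 0.022272521494389953
scene 143 315.61538461538464 175.11888111888112
side 195 331.6 185.94871794871796
```

View pics/s5.png

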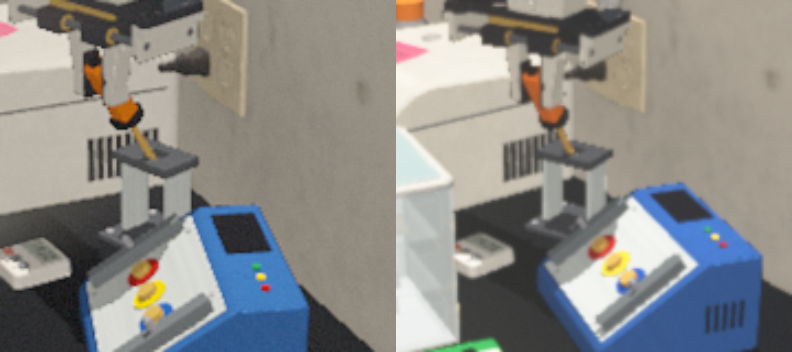

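Call:
{"fn": "play_rows", "kwargs": {
  "travel": [
    [0,0,0],
    [0.28,0,-0.42],
    [0.56,0,-0.82],
    [0.56,0,-0.82],
    [0,0,-1],
    [0,0,0],
    [0,0,0],
    [0,0,0]
  ],
  "twist": [0,0,0,0,1,1,1,1],
  "newtons": 50
}}

```text
t: 22.92
eef_pos: [0.5808, -0.1267, 0.2758]
ee_rot: [-3.142, -0.0, 2.924]
force: [-0.4, -0.3, -1.1]
width: 0.0214
gripper_force: 50.0
```

```bash
python3 - <<'E'
from h import *
d=np.load('poses.npy',allow_pickle=True).item();p=d['ctrl'];Y=Rz(p[2]);n=Y@np.array([-np.sin(.6),0,np.cos(.6)])
L,th=.138,.608;off=Y@np.array([-np.sin(th),0,np.cos(th)])*L
s=arm.get_state();print('tip now',s['eef_pos']+(-off),s['eef_pos'],s['force'].round(1))
for nm,y in(('red',.04),('blue',-.04)):
    P=pan2w(p,[0,y,.010])[0];print(nm,P.round(4),'pre30',(P+off+.03*n).round(4),'contact',(P+off).round(4))
E
python3 go.py .4614 -.2124 .2337 -.2817; 
```

```text
tip now [ 0.65653575 -0.14856736  0.16248644] [ 0.58081324 -0.1266547   0.27575575] [-0.4 -0.3 -1.1]
red [ 0.5887 -0.2604  0.0764] pre30 [ 0.4967 -0.2338  0.2144] contact [ 0.513  -0.2385  0.1896]
blue [ 0.5664 -0.3373  0.0764] pre30 [ 0.4744 -0.3106  0.2144] contact [ 0.4907 -0.3154  0.1896]
t 22.925 pos [ 0.5808 -0.1267  0.2758] yaw 2.924 q6 -1.9 F [-0.4 -0.3 -1.1]
shift cur axes [ 3.92 -4.38  1.68] after-twist axes [ 3.63 -4.62  1.68] twist 0.43
```

Call:
{"fn": "play_rows", "kwargs": {
  "travel": [
    [0,0,0],
    [0.4,-1,0],
    [0.4,-1,0],
    [0.4,-1,0.4],
    [0.4,-1,0.6],
    [0.44,-1.0,0.6],
    [0,-0.05,0.45],
    [0,0,0]
  ],
  "twist": [0.43,0,0,0,0,0,0,0]
}}

```text
t: 23.92
eef_pos: [0.4973, -0.2343, 0.2232]
ee_rot: [-3.141, -0.001, 2.864]
force: [-0.1, 0.2, -0.4]
width: 0.0216
gripper_force: 50.0
```

```bash
python3 go.py .513 -.2385 .1896 -.2817; python3 - <<'E'
from h import *
f={}
for n in('scene','side','wrist'):
    f[n]=wrist() if n=='wrist' else imaging.grab_frame(n)
    np.save(f'p_{n}.npy',f[n],allow_pickle=True)
d=np.load('poses.npy',allow_pickle=True).item();p=d['ctrl'];s=arm.get_state()
tip=s['eef_pos']-Rz(p[2])@np.array([-np.sin(.608),0,np.cos(.608)])*.138
out=[]
for n in('scene','side'):
    im=f[n]['pixels'].copy();u,v=proj(f[n],tip)[0];a,b=int(u)-45,int(v)-45
    c=cv2.resize(im[b:b+80,a:a+100],None,fx=4,fy=4)
    for P,col in((tip,(255,0,255)),(pan2w(p,[0,.04,.01])[0],(0,255,255)),(pan2w(p,[0,-.04,.01])[0],(0,255,255))):
        x,y=proj(f[n],P)[0];cv2.circle(c,(int((x-a+.5)*4),int((y-b+.5)*4)),5,col,1)
    out.append(c)
cv2.imwrite('pics/p1.png',np.hstack(out)[...,::-1])
E
```

```text
t 23.925 pos [ 0.4973 -0.2343  0.2232] yaw 2.8638 q6 -1.76 F [-0.1  0.2 -0.4]
shift cur axes [-0.65  0.01  1.34] after-twist axes [-0.65  0.01  1.34] twist 0.03
```

View pics/p1.png

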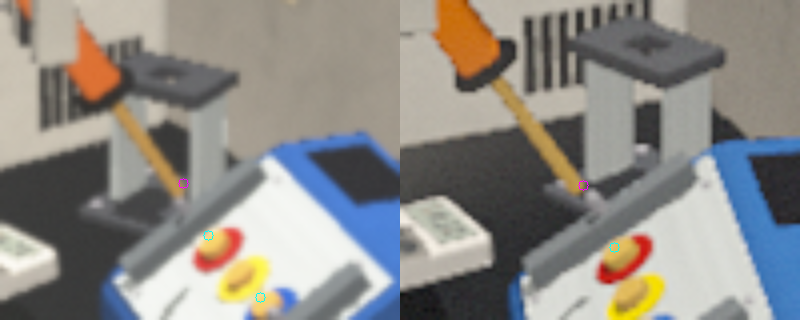

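The crop shows the tip just above the red-ringed point, within about 4 mm of my prediction relative to the pad. I add a small uphill correction and descend to contact.

Call:
{"fn": "play_rows", "kwargs": {
  "travel": [
    [-0.33,-0.03,0.48],
    [-0.2,0,0.4],
    [-0.14,0,0.25],
    [-0.06,0,0.15],
    [0,0,0]
  ],
  "twist": [0.03,0,0,0,0]
}}

```text
t: 24.7
eef_pos: [0.5156, -0.2394, 0.1913]
ee_rot: [-3.141, -0.001, 2.86]
force: [-1.6, 1.2, 0.3]
width: 0.0215
gripper_force: 50.0
```

Call:
{"fn": "play_rows", "kwargs": {
  "travel": [
    [-0.05,0,0.08],
    [-0.05,0,0.08],
    [0,0,0]
  ],
  "twist": [0,0,0]
}}

```text
t: 25.08
eef_pos: [0.518, -0.2402, 0.1876]
ee_rot: [-3.142, -0.0, 2.86]
force: [-2.8, 2.5, 1.4]
width: 0.0217
gripper_force: 50.0
```

Call:
{"fn": "play_rows", "kwargs": {
  "travel": [
    [-0.05,0,0.08],
    [0,0,0],
    [0,0,0],
    [0,0,0],
    [0,0,0],
    [0,0,0]
  ],
  "twist": [0,0,0,0,0,0]
}}

```text
t: 25.82
eef_pos: [0.5186, -0.2405, 0.1867]
ee_rot: [-3.141, -0.0, 2.861]
force: [-8.0, 5.0, 11.1]
width: 0.0219
gripper_force: 50.0
```

```bash
python3 - <<'E'
from h import *
out=[]
d=np.load('poses.npy',allow_pickle=True).item();p=d['ctrl'];F=[]
for n in('scene','side'):
    f=imaging.grab_frame(n);F.append(arm.get_state()['force'])
    x,y=proj(f,pan2w(p,[0,0,.01])[0])[0].astype(int);a,b=x-40,y-40
    g=f['pixels'][b:b+60,a:a+80];out.append(g)
    # orange/brass blob + red ring extents
    hsv=cv2.cvtColor(g,cv2.COLOR_RGB2HSV)
    red=cv2.inRange(hsv,(0,170,80),(5,255,255))|cv2.inRange(hsv,(174,170,80),(180,255,255))
    q=np.argwhere(red);print(n,'red ring centroid',q.mean(0)[::-1]+[a,b],len(q),'pad pred',proj(f,pan2w(p,[0,.04,.01])[0])[0])
print(np.mean(F,0),arm.get_state()['eef_pos'])
E
```

```text
scene red ring centroid [343.21153846 242.21153846] 52 pad pred [340.69920946 238.49535708]
side red ring centroid [344.96       263.77333333] 75 pad pred [342.12481341 260.39659159]
[-7.38403963  3.83875435 11.93179651] [ 0.51859548 -0.24053838  0.18675964]
```

Call:
{"fn": "play_rows", "kwargs": {
  "travel": [
    [0.2,0,-0.3],
    [0.4,0,-0.6],
    [0,-0.6,0],
    [0,-1,0],
    [0,-1,0],
    [0,-0.6,0],
    [-0.1,0,0.15],
    [0,0,0]
  ],
  "twist": [0,0,0,0,0,0,0,0]
}}

```text
t: 26.92
eef_pos: [0.4851, -0.3138, 0.2037]
ee_rot: [3.141, -0.001, 2.86]
force: [-0.2, 0.3, -1.9]
width: 0.0214
gripper_force: 50.0
```

```bash
python3 go.py .4963 -.3173 .1867 -.2817
```

```text
t 26.925 pos [ 0.4851 -0.3138  0.2037] yaw 2.8601 q6 -1.62 F [-0.2  0.3 -1.9]
shift cur axes [-0.47 -0.01  0.68] after-twist axes [-0.47 -0.01  0.68] twist 0.0
```

Call:
{"fn": "play_rows", "kwargs": {
  "travel": [
    [-0.2,0,0.3],
    [-0.12,0,0.2],
    [-0.1,0,0.12],
    [-0.08,0,0.1],
    [0,0,0]
  ],
  "twist": [0,0,0,0,0]
}}

```text
t: 27.55
eef_pos: [0.4964, -0.317, 0.1867]
ee_rot: [3.142, -0.002, 2.861]
force: [-5.2, 3.3, 5.9]
width: 0.0218
gripper_force: 50.0
```

Call:
{"fn": "play_rows", "kwargs": {
  "travel": [
    [0,0,0],
    [0,0,0],
    [0,0,0],
    [0,0,0]
  ],
  "twist": [0,0,0,0]
}}

```text
t: 28.05
eef_pos: [0.4964, -0.317, 0.1868]
ee_rot: [3.141, -0.001, 2.861]
force: [-4.0, 4.1, 5.9]
width: 0.0219
gripper_force: 50.0
```

Call:
{"fn": "play_rows", "kwargs": {
  "travel": [
    [0.2,0,-0.3],
    [0.4,0,-0.6],
    [0.4,0,-0.7],
    [0,0.5,-1],
    [-0.4,1,-1],
    [-0.4,1,0],
    [-0.4,1,0],
    [-0.4,1,0]
  ],
  "twist": [0,0,0,0,0,0,0,0]
}}

```text
t: 29.05
eef_pos: [0.5429, -0.2129, 0.278]
ee_rot: [3.141, 0.002, 2.86]
force: [-0.5, 0.7, -1.6]
width: 0.0218
gripper_force: 50.0
```

Call:
{"fn": "play_rows", "kwargs": {
  "travel": [
    [-0.4,1,0],
    [-0.4,1,0],
    [-0.4,1,0],
    [0,0,0],
    [0,0,0],
    [0,0,0],
    [0,0,0],
    [0,0,0]
  ],
  "twist": [0,0,0,-1,-1,-1,-1,-0.43]
}}

```text
t: 30.05
eef_pos: [0.5928, -0.1492, 0.2765]
ee_rot: [-3.142, 0.0, -2.755]
force: [0.3, 0.8, -1.9]
width: 0.022
gripper_force: 50.0
```

```bash
python3 go.py .5808 -.1267 .2758 .388
```

```text
t 30.05 pos [ 0.5928 -0.1492  0.2765] yaw -2.7548 q6 -1.26 F [ 0.3  0.8 -1.9]
shift cur axes [0.1  1.02 0.03] after-twist axes [0.1  1.02 0.03] twist -0.01
```

Call:
{"fn": "play_rows", "kwargs": {
  "travel": [
    [0,1,0],
    [0,0,0.4],
    [0,0,0.63],
    [-0.4,0,0.6],
    [-0.4,0,0.6],
    [-0.3,0,0.43],
    [0,0,0]
  ],
  "twist": [0,0,0,0,0,0,0]
}}

```text
t: 30.92
eef_pos: [0.6095, -0.1159, 0.2086]
ee_rot: [3.141, -0.0, -2.758]
force: [2.6, 1.1, -1.7]
width: 0.0216
gripper_force: 50.0
```

```bash
python3 go.py .6147 -.113 .1991 .388
```

```text
t 30.925 pos [ 0.6095 -0.1159  0.2086] yaw -2.7581 q6 -1.31 F [ 2.6  1.1 -1.7]
shift cur axes [-0.24  0.03  0.38] after-twist axes [-0.24  0.03  0.38] twist -0.03
```

Call:
{"fn": "play_rows", "kwargs": {
  "travel": [
    [-0.25,0.03,0.3],
    [-0.3,0,0.4],
    [0,0,0]
  ],
  "twist": [0,0,0]
}}

```text
t: 31.3
eef_pos: [0.6206, -0.1102, 0.1909]
ee_rot: [3.141, -0.002, -2.758]
force: [-0.3, 0.0, -0.4]
width: 0.022
gripper_force: 50.0
```

```bash
python3 go.py .6843 -.0848 .200 .388
```

```text
t 31.3 pos [ 0.6206 -0.1102  0.1909] yaw -2.7583 q6 -1.32 F [-0.3  0.  -0.4]
shift cur axes [-2.74 -0.01 -0.37] after-twist axes [-2.74 -0.02 -0.37] twist -0.03
```

As planned: G sits 68 mm out from the hole axis and no contact force shows. I loosen the grip and tilt the probe back upright.

Call:
{"fn": "play_rows", "kwargs": {
  "travel": [
    [0,0,0],
    [-0.4,0,0],
    [-0.56,0,-0.21],
    [-0.65,0,-0.28],
    [-0.68,0,-0.18],
    [-0.72,0,-0.08],
    [0,0,0],
    [0,0,0]
  ],
  "twist": [0,0,0,0,0,0,0,0],
  "newtons": 15
}}

```text
t: 32.3
eef_pos: [0.691, -0.0821, 0.2111]
ee_rot: [-3.142, 0.001, -2.758]
force: [-0.6, -0.3, -1.5]
width: 0.0218
gripper_force: 15.0
```

```bash
cat > tilt.py <<'E'
from h import *
s=arm.get_state();print(s['t'],s['eef_pos'],s['force'].round(1),s['moment'].round(2),s['width'])
# orange-axis image direction vs vertical direction at that place
for n in('scene','side'):
    f=imaging.grab_frame(n);hsv=cv2.cvtColor(f['pixels'],cv2.COLOR_RGB2HSV)
    o=cv2.inRange(hsv,(3,170,90),(20,255,255));o[:,:280]=0;o[:,420:]=0;o[:130]=0;o[250:]=0
    N,l,st,ce=cv2.connectedComponentsWithStats(o);i=1+np.argmax(st[1:,4]);v,u=np.nonzero(l==i)
    vx,vy,_,_=cv2.fitLine(np.c_[u,v].astype(np.float32),2,0,.01,.01).ravel()
    a,b=proj(f,np.array([s['eef_pos'],s['eef_pos']-[0,0,.05]]));d=b-a
    r=[x for x in models.boxes_of('probe',n)][:1]
    print(n,'orange n',st[i,4],ce[i].round(1),'axis deg',np.degrees(np.arctan(vx/vy)).round(1),'vertical',np.degrees(np.arctan(d[0]/d[1])).round(1),'tcp px',a.round(1),[x['extent'] for x in r])
E
python3 tilt.py; python3 go.py .6843 -.0848 .218 .388
```

```text
32.3 [ 0.69103814 -0.08214978  0.21107396] [-0.6 -0.3 -1.5] [ 0.01 -0.12  0.  ] 0.021830475846319947
scene orange n 228 [330.8 163. ] axis deg 5.3 vertical 0.0 tcp px [331.7 154.2] [[330.8, 171.2, 16.2, 55.3]]
side orange n 306 [350.7 170.5] axis deg 6.7 vertical -0.4 tcp px [352.8 161.4] [[353.0, 178.7, 13.4, 68.0]]
t 32.5 pos [ 0.6906 -0.0825  0.2114] yaw -2.7585 q6 -1.35 F [ 0.1 -0.1 -1.6]
shift cur axes [ 0.27  0.01 -0.26] after-twist axes [ 0.27  0.01 -0.26] twist -0.03
```

Call:
{"fn": "play_rows", "kwargs": {
  "travel": [
    [-0.3,0,0],
    [-0.15,0,0],
    [0,0,0]
  ],
  "twist": [0,0,0]
}}

```text
t: 32.88
eef_pos: [0.7014, -0.0781, 0.2109]
ee_rot: [-3.142, -0.0, -2.758]
force: [-0.3, -0.8, -0.8]
width: 0.0223
gripper_force: 15.0
```

```bash
python3 tilt.py; python3 go.py .6843 -.0848 .208 .388
```

```text
32.875 [ 0.7014244  -0.07806225  0.21091685] [-0.3 -0.8 -0.8] [-0.28  0.42  0.02] 0.022302120506833015
scene orange n 226 [332.5 162.2] axis deg 2.9 vertical -0.1 tcp px [334.1 153.1] []
side orange n 304 [353.9 170.1] axis deg 4.2 vertical -0.6 tcp px [356.4 160.3] [[355.8, 180.9, 15.0, 61.4]]
t 33.075 pos [ 0.7013 -0.0781  0.211 ] yaw -2.7584 q6 -1.35 F [-1.5 -1.3 -1.6]
shift cur axes [0.73 0.01 0.12] after-twist axes [0.73 0.01 0.12] twist -0.03
```

Call:
{"fn": "play_rows", "kwargs": {
  "travel": [
    [0.4,0,0],
    [0.4,0,0.2],
    [0,0,0.5],
    [0,0,0.5],
    [0,0,0.5],
    [0,0,0.3],
    [0,0,0],
    [0,0,0]
  ],
  "twist": [0,0,0,0,0,0,0,0]
}}

```text
t: 34.08
eef_pos: [0.6829, -0.0856, 0.1611]
ee_rot: [-3.142, 0.0, -2.758]
force: [0.5, 0.2, -1.4]
width: 0.0221
gripper_force: 15.0
```

```bash
python3 tilt.py; python3 go.py .6843 -.0848 .158 .388
```

```text
34.075 [ 0.68288093 -0.08556959  0.1611017 ] [ 0.5  0.2 -1.4] [ 0.05 -0.11 -0.01] 0.022100816227538483
scene orange n 217 [328.6 182.9] axis deg 3.8 vertical 0.1 tcp px [329.8 174.1] []
side orange n 295 [347.7 193.1] axis deg 5.8 vertical -0.3 tcp px [350. 184.] [[348.7, 206.1, 12.0, 69.5]]
t 34.275 pos [ 0.6828 -0.0855  0.1613] yaw -2.7583 q6 -1.35 F [-0.8  0.7 -1.6]
shift cur axes [-0.07  0.    0.13] after-twist axes [-0.07  0.    0.13] twist -0.03
```

Call:
{"fn": "play_rows", "kwargs": {
  "travel": [
    [0,0,0.1],
    [0,0,0.06],
    [0,0,0],
    [0,0,0]
  ],
  "twist": [0,0,0,0],
  "newtons": 3
}}

```text
t: 34.78
eef_pos: [0.6828, -0.0856, 0.1576]
ee_rot: [-3.141, 0.001, -2.758]
force: [-0.4, 0.9, 4.4]
width: 0.0216
gripper_force: 3.0
```

Call:
{"fn": "play_rows", "kwargs": {
  "travel": [
    [0,0,0],
    [0,0,0],
    [0,0,0],
    [0,0,0]
  ],
  "twist": [0,0,0,0],
  "fingers": 0.45
}}

```text
t: 35.28
eef_pos: [0.6826, -0.0856, 0.1569]
ee_rot: [3.142, -0.0, -2.758]
force: [0.9, 0.2, 0.3]
width: 0.0392
gripper_force: 0.0
```

```bash
python3 tilt.py
```

```text
35.275 [ 0.68263459 -0.08558957  0.15686707] [0.9 0.2 0.3] [ 0.07 -0.11  0.03] 0.03924165012710172
scene orange n 260 [329.1 183. ] axis deg 0.3 vertical 0.1 tcp px [329.8 175.8] [[329.6, 197.1, 17.2, 60.8]]
side orange n 359 [348.3 192.9] axis deg 1.8 vertical -0.3 tcp px [349.8 185.8] [[348.6, 207.8, 15.8, 73.7]]
```

Upright again. Now retreat straight up and check probe and cover from the wrist camera.

Call:
{"fn": "play_rows", "kwargs": {
  "travel": [
    [0,0,-0.4],
    [0,0,-1],
    [0,0,-1],
    [0,0,-1],
    [0,0,-1],
    [0.5,0,-1],
    [1,-0.5,-1],
    [1,-1,0]
  ],
  "twist": [0,0,0,0,0,0,0,0]
}}

```text
t: 36.48
eef_pos: [0.6392, -0.1439, 0.3209]
ee_rot: [-3.139, 0.005, -2.757]
force: [0.4, -0.9, 0.2]
width: 0.0396
gripper_force: 0.0
```

```bash
python3 tilt.py; python3 - <<'E'
from h import *
S=np.load('scene.npy',allow_pickle=True).item();D=np.load('side.npy',allow_pickle=True).item()
for n,f0 in(('scene',S),('side',D)):
    f=imaging.grab_frame(n)
    for o in('probe','bench_timer','petri_a','cover','mat'):
        r=models.boxes_of(o,n);print(n,o,[(np.round(x['extent'],1).tolist(),round(x['confidence'],2)) for x in r[:2]])
    # white cover over mat: bright low-sat pixels in mat region
    m=np.load('poses.npy',allow_pickle=True).item()['mat']
    q=proj(f,flat(m,np.array([(.0625,.1025,.004),(.0625,-.1025,.004),(-.0625,-.1025,.004),(-.0625,.1025,.004)])))
    k=np.zeros((480,640),np.uint8);cv2.fillConvexPoly(k,q.astype(np.int32),1)
    hsv=cv2.cvtColor(f['pixels'],cv2.COLOR_RGB2HSV)
    c=((hsv[...,1]<90)|(hsv[...,2]<50))&(k>0);v,u=np.nonzero(c)
    h=cv2.convexHull(np.c_[u,v]);P=np.array([onz(f,*x,.009)[:2] for x in h[:,0]]).astype(np.float32);print('cover rect',cv2.minAreaRect(P),'mat',m)
E
```

```text
36.475 [ 0.63922583 -0.14388935  0.32089795] [ 0.4 -0.9  0.2] [ 0.06 -0.2  -0.04] 0.03963359576050686
scene orange n 247 [329.2 183. ] axis deg -0.3 vertical 0.1 tcp px [329.  118.6] [[329.1, 196.6, 16.8, 57.7]]
side orange n 371 [348.7 192.6] axis deg 0.5 vertical 0.1 tcp px [342.1 120.5] [[349.9, 208.6, 13.7, 70.4]]
scene probe [([330.8, 197.5, 16.9, 61.4], 0.57)]
scene bench_timer [([290.9, 247.8, 31.2, 19.7], 0.86), ([276.7, 318.1, 70.2, 64.0], 0.53)]
scene petri_a [([382.3, 331.5, 43.8, 33.4], 0.85)]
scene cover [([290.7, 316.7, 67.2, 55.6], 0.59)]
scene mat [([284.6, 317.4, 84.8, 65.8], 0.85), ([330.3, 217.8, 40.2, 46.6], 0.31)]
cover rect ((0.3739025592803955, -0.34510257840156555), (0.2070332169532776, 0.1260368824005127), 76.84095764160156) mat [ 0.37780898 -0.34018645 -0.24102986]
side probe [([349.2, 208.7, 13.5, 74.4], 0.74), ([253.8, 345.0, 79.8, 75.6], 0.25)]
side bench_timer [([294.9, 258.6, 34.2, 24.1], 0.56)]
side petri_a [([355.6, 373.6, 56.5, 30.3], 0.9), ([350.6, 281.9, 10.1, 4.0], 0.36)]
side cover [([257.8, 343.6, 57.6, 62.5], 0.81)]
side mat [([256.6, 344.9, 74.8, 74.0], 0.93)]
cover rect ((0.3759569525718689, -0.3446614444255829), (0.20830699801445007, 0.1271868348121643), 76.31089782714844) mat [ 0.37780898 -0.34018645 -0.24102986]
```

```bash
python3 - <<'E'
from h import *
for n in('scene','side'):
    f=imaging.grab_frame(n);hsv=cv2.cvtColor(f['pixels'],cv2.COLOR_RGB2HSV)
    r=models.silhouettes('cover',n)
    p=[.3745,-.355,-.241]
    C=np.array([(x,y,.009) for x,y in((.045,.086),(.045,-.086),(-.045,-.086),(-.045,.086))])
    print(n,'pred flat corners',proj(f,flat(p,C)).round(0).tolist())
    if r:
        c=quad(r[0]['pixels'])[1];print('seen',cv2.approxPolyDP(cv2.convexHull(c),4,True)[:,0].tolist(), r[0]['confidence'])
print(arm.get_state()['qd'].round(3))
E
```

```text
scene pred flat corners [[291.0, 288.0], [319.0, 331.0], [274.0, 341.0], [250.0, 296.0]]
seen [[257, 297], [296, 289], [324, 332], [279, 343]] 0.89
side pred flat corners [[274.0, 311.0], [280.0, 369.0], [225.0, 375.0], [227.0, 316.0]]
seen [[279, 312], [286, 370], [233, 376], [233, 317]] 0.74
[ 0.    -0.001  0.001 -0.001  0.     0.   ]
```

```bash
python3 -c "
from h import *
print(arm.job_done())"
```

```text
the job is handed in; nothing more can be done
None
```

I handed the job in with every step done. The cover lies flat on the mat about 14 mm off centre, the red and then the blue points were pressed (judged from contact force and tip position), and the probe hangs upright in its stand; no pass/fail verdict came back.

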